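# Seat the keyed roller rotor in the bench pump and hold it home

### The arm

A 7-joint arm with a two-finger parallel gripper is mounted at the origin on a cart in front of the work surface, level with it; the furniture and walls round the work are solid. World frame = base frame: x ahead of the robot, y to its left, z up, the work surface at z = 0. Lengths are in mm, angles in rad, forces in N, time in s.
With the tool pointing down it reaches from about 425 to 800 mm from the base axis. Payload 8.3 kg.
Tool frame: the origin (TCP) lies midway between the tips of the shut fingers; the grasp point (between the pads) lies 19 mm behind it; z points along the fingers, y is the line along which they close (so a half turn about z gives the same grasp; the last joint's range is limited). The gripper opens to 85 mm and grips with 20 to 120 N. Pads are 22 mm wide; open, the fingers measure 114 mm over their backs; the gripper's body (76 mm by 85 mm) begins 54 mm behind the grasp point. The pads swing forward as they close: fully open they stand 13 mm farther back than shut.
Start: joints at [1.103, 0.383, 0.016, 1.37, -0.006, 1.388, -0.046], TCP at [246.181, -574.454, 231.279] pointing down, gripper open.
Joint ranges: [-2.95, 2.95], [-0.25, 2.06], [-1.52, 1.56], [0.18, 2.33], [-1.44, 4.58], [0.02, 2.06], [-3.01, 3.01]. Speed limits (rad/s): [2.39, 2.39, 3.01, 3.01, 3.14, 3.14, 3.14].

### API

Orientations are given as a unit quaternion [x, y, z, w].
In Python, from plant import sensors, cams, arm, search_frame, regions_of gives the robot as it stands. The module is installed in compiled form; this text tells all that it offers.
- The arm moves only by the tool carry_out, never from a script. Its argument "deltas" is one flat list of numbers, 5 for each row, row after row: the closure, from 0 (fully open) to 1 (shut), then the shift along the tool's x, y, z in mm, then the turn about the tool's z in rad. A call has 1 to 5 rows; each row shifts and turns the commanded pose from where the row before left it, along the tool's axes as they then stand; what a row does not reach is not made up. A row lasts 1/8 s, in which the tool goes at most 62.5 mm and 10.7 degrees, less where a joint would pass 70% of its speed; a pose out of reach is approached as far as the arm can. A call is refused whole if a number of a shift passes 62.5 or a number of a turn 0.188, either way. A call with a gripper value outside its range is refused whole. The fingers move at their own pace and stop on an object; "squeeze" is the grip in N (left out, the last holds). Time passes only in rows, so rows that do not move let the fingers close. It gives the time, the measured TCP pose, the force, the opening and the grip force at its end, in the units of the state.
- sensors.sense(): the state, without advancing time (a new reading comes with each control period).
- cams.snapshot(name): name is "side" or "top" or "wrist"; returns the picture (420x560x3 uint8, red, green, blue); there is no depth.
- cams.calibration(name): a dict with "K" (3x3 intrinsics, pixels), "extrinsics" (4x4, takes a point from world to camera coordinates). Camera axes: x right, y up, looking along -z (the intrinsics and any distortion apply to the point x, -y, -z); pixel columns grow to the right and rows downward; lengths in mm; the calibration is good to about 2 mm. A picture is of the moment at which its call begins: read the wrist's pose just before it. calibration takes no time and is no camera call; for the wrist camera it gives the pose at the moment of the call.
- arm.job_done(): hands the job in; it is judged then, once.
Trained networks look in the newest picture that a camera, given by its name, has taken for a name from the list of things; names that differ only in an ending like _2 or _b are one class to them, and where a whole thing is asked for, a point or a joint stands for the part that bears it (a point fixed in the world has none). Each returns a list of dicts, best first, with "score" (0 to 1); they miss things now and then, are a little off and sometimes report something else, mostly with a low value. They report only what shows in the picture. A call takes as long as a camera call. They do not tell look-alikes from the thing itself.
- search_frame(camera, name): "bbox" ([centre column, centre row, width, height] in pixels, round what is visible of it).
- regions_of(camera, name): "mask" (420x560 bool, what is visible of it) and "bbox" ([centre column, centre row, width, height] in pixels, round what is visible of it).
The state is a dict: "time_s": time; "joints": joint angles; "qd": joint speeds; "tau": joint torques, N m; "tcp_pos": TCP position; "ee_rot": TCP orientation; "contact_force": force on the tool from outside, world axes, zero at the start; "ft_torque": the same for the moment, N m; "grip_width": finger opening in mm; "grasp_force": force on a finger pad.
Only numpy, scipy, OpenCV 4.12 (cv2) and the standard library are available. Lean on these libraries where they do the work, as an engineer would, in place of code of your own. Each camera call takes 0.05 s, during which the arm holds its last target. There are 200 camera calls.

### The job

Put the roller rotor back into the small bench pump: lift it by its black finger grip out of the tube rack, let the end of its keyed shaft into the pump's drive hub and turn it under light pressure until the key slips into the keyway. Then keep pushing, against the spring in the hub, until the rotor's lower disc sits fully home on the hub, and finish there with the rotor still gripped and pressed down, so that the retaining fork can be fitted. Go gently, the gearbox bearing takes no more than 40 N of push, and leave the rack with its tubes and the glassware and bottles standing where they are.

Things in the scene. Friction and masses are not known exactly. Their poses are not given: they have to be found in the camera images.
- rotor: Roller rotor of a pump, 0.14 to 0.24 kg, standing in the tube rack. Origin on its axis in the underside of its lower disc (the seat face); z up along the axis, x toward the key. Above the origin two aluminium discs, 52 mm in diameter, with six white rollers between, 26 mm high together, then the grip; below it the keyed shaft.
- rotor_grip (a point): Point on the rotor's axis 48 mm above its origin, where to hold it: a black flat-sided finger grip, 36 mm long (rotor x), 16 mm thick (rotor y), 36 mm high (26 to 62 mm above the origin), strong enough for a firm grip. A short white index line on the +x half of its top, and a small rib on the disc there, mark the key's side.
- shaft_tip (a point): End of the rotor's steel shaft, 40 mm below its origin. The shaft is 12 mm in diameter, its last 4 mm tapering to 7 mm. The key, on its +x side, is 5 mm wide, stands out to 9 mm from the axis and runs from 12 mm above this point to just under the disc: the plain end enters the bore first, then the key lands on the hub unless it is over the keyway.
- hub_mouth (a point): Centre of the top face of the pump's drive hub, 92 mm above the worktop; z up, x toward the keyway, turns with the hub. Steel, 34 mm in diameter, with a bore 13.6 mm wide and 40 mm deep and, on its +x side, a keyway 6.6 mm wide, out to 10 mm from the axis, as deep as the bore. With the rotor home, the rotor's origin lies on this point and its x axis along this x axis.
- hub (a joint): Turn of the drive hub about the vertical in rad, relative to the pump's body, counterclockwise from above positive, 0 = keyway toward the back of the pump. The gearbox holds it: it turns only above 0.4 N m.
- thrust_pin (a joint): How far the sprung brass pin at the bottom of the hub's bore is pressed down, in m: 0 free, 0.008 with the rotor fully home. The shaft's end meets it when the rotor is 8 mm above home; it takes 3 N to start it and 1.2 N more for each mm, 12.6 N at home, more than the rotor weighs, so a rotor let go rises again.
- pump: The bench pump, fixed: white drive unit 130 x 150 x 50 mm (x, y, z) with an aluminium head block, deck 90 mm above the worktop, the hub in its middle. Origin on the worktop below the hub's axis; the panel faces -x. On the deck a curved track, 22 mm high, inside radius 30 mm, stands behind the hub, and two 24 mm studs 48 mm from the hub's axis.
- tube_rack: Loose stainless tube rack, 82 x 392 x 66 mm, two rows of nine holes along its y, origin at the centre of its underside. The rotor's shaft hangs in the back-row hole at x = 18.5, y = -73 mm of the rack, its lower disc resting on the rack's top, 66 mm up; the hole (20 mm) leaves the shaft a few mm of play.
- tube_04: Sample tube standing in the rack, 102 to 118 mm tall; leave it.
- tube_08: Sample tube standing in the rack, 102 to 118 mm tall; leave it.
- tube_12: Sample tube standing in the rack, 102 to 118 mm tall; leave it.
- tube_16: Sample tube standing in the rack, 102 to 118 mm tall; leave it.
- flask_a: Volumetric flask, 179 mm tall, at the back; leave it.
- rinse_bottle: Plastic bottle, 115 mm tall, at the back; leave it.
- beaker_50: Small glass beaker, 55 mm tall, to the right of the pump; leave it.
- vial_0: Vial, 42 mm tall, to the left of the pump; leave it.
- vial_2: Vial, 42 mm tall, to the right of the pump; leave it.
Things that resemble listed ones, but are neither listed nor needed, are in the scene too. Leave any red or yellow look-alike of the rotor alone.

How it is judged:
By the outcome, as a careful person would: the job done as asked, in the order asked, and still so for the second after the job is handed in, while the arm keeps its last pose, push and grip.
It also fails if it takes over 38 s, if anything falls off the work surface, if the arm or the gripper's body presses on something with over 40 N, if the wrist force passes 120 N, or if a joint passes its speed limit or range.

## Working session

There is one attempt and no reset: what is moved stays moved. The work goes in short steps, Python scripts to look and compute and a tool call to move; the robot and the scene stay as the last step left them, time stands still between calls to the robot, and variables do not carry over. Pictures are saved under pics/ and viewed, at most 10 in all, crops included, and the job is handed in when it is done.

Besides the shell and the picture viewer there is one more tool, called after "Request:" as name(argument=value, ...) on one line, values as JSON. carry_out: Moves the arm, as the interface text tells. Its arguments: {"type":"object","properties":{"deltas":{"type":"array"},"squeeze":{"type":"number"}},"required":["deltas"]}

```bash
mkdir -p pics
cat > h.py <<'E'
from plant import sensors, cams, arm, search_frame, regions_of
import numpy as np, cv2
def ray(cam,u,v,c=None):
    c=c or cams.calibration(cam); E=np.array(c["extrinsics"]);K=np.array(c["K"])
    p=np.linalg.inv(K)@[u,v,1]; d=E[:3,:3].T@np.array([p[0],-p[1],-p[2]]); return -E[:3,:3].T@E[:3,3], d/np.linalg.norm(d)
def atz(cam,u,v,z,c=None):
    o,d=ray(cam,u,v,c); return o+d*(z-o[2])/d[2]
def proj(cam,P,c=None):
    c=c or cams.calibration(cam); E=np.array(c["extrinsics"]);K=np.array(c["K"])
    q=E[:3,:3]@np.array(P,float)+E[:3,3]; q=K@[q[0],-q[1],-q[2]]; return q[:2]/q[2]
def save(cam,n):
    im=cams.snapshot(cam); cv2.imwrite(f"pics/{n}.png",im[...,::-1]); return im
E
python3 - <<'E'
from h import *
s=sensors.sense();print({k:np.round(v,3).tolist() for k,v in s.items()})
a=save("top","t1");b=save("side","s1")
for c in("top","side"):
    print(c,{k:np.round(v,2).tolist() for k,v in cams.calibration(c).items()})
    for n in("rotor","rotor_grip","hub_mouth","pump","tube_rack"):
        print(n,[(round(r["score"],2),np.round(r["bbox"]).tolist()) for r in search_frame(c,n)[:4]])
E
```

```text
{'time_s': 0.0, 'joints': [1.103, 0.384, 0.016, 1.371, -0.006, 1.388, -0.047], 'qd': [0.001, 0.001, 0.0, -0.0, 0.0, 0.0, -0.001], 'tau': [-0.001, -62.761, 0.844, -37.182, 0.017, 0.014, 0.0], 'tcp_pos': [245.983, -574.013, 230.284], 'ee_rot': [0.98, 0.201, -0.0, -0.001], 'contact_force': [-0.177, -0.472, 0.154], 'ft_torque': [-0.022, -0.02, 0.021], 'grasp_force': 0.0, 'grip_width': 85.416}
top {'K': [[477.71, 0.0, 276.93], [0.0, 477.71, 212.12], [0.0, 0.0, 1.0]], 'extrinsics': [[-0.01, -1.0, 0.0, -255.34], [0.99, -0.01, 0.11, -514.83], [-0.11, 0.0, 0.99, -1049.78], [0.0, 0.0, 0.0, 1.0]]}
rotor [(0.87, [302.0, 258.0, 21.0, 24.0]), (0.84, [361.0, 325.0, 30.0, 25.0]), (0.63, [324.0, 210.0, 21.0, 27.0])]
rotor_grip [(0.83, [362.0, 327.0, 30.0, 25.0]), (0.78, [324.0, 208.0, 21.0, 22.0]), (0.76, [303.0, 258.0, 26.0, 23.0])]
hub_mouth [(0.53, [260.0, 189.0, 22.0, 15.0])]
pump [(0.9, [261.0, 196.0, 65.0, 66.0])]
tube_rack [(0.8, [267.0, 268.0, 162.0, 41.0])]
side {'K': [[529.04, 0.0, 282.2], [0.0, 529.04, 215.7], [0.0, 0.0, 1.0]], 'extrinsics': [[0.38, -0.92, -0.02, -429.76], [0.58, 0.22, 0.78, -323.54], [-0.71, -0.31, 0.62, -929.06], [0.0, 0.0, 0.0, 1.0]]}
rotor [(0.95, [331.0, 242.0, 26.0, 45.0]), (0.67, [326.0, 339.0, 24.0, 45.0])]
rotor_grip [(0.92, [290.0, 256.0, 29.0, 42.0]), (0.7, [330.0, 240.0, 25.0, 40.0]), (0.62, [326.0, 341.0, 28.0, 43.0])]
hub_mouth [(0.66, [279.0, 207.0, 15.0, 12.0])]
pump [(0.75, [278.0, 224.0, 83.0, 69.0])]
tube_rack [(0.59, [253.0, 278.0, 170.0, 87.0])]
```

Run:
```python
from h import *
t=cv2.imread("pics/t1.png")[150:360,150:430];s=cv2.imread("pics/s1.png")[150:375,150:450]
cv2.imwrite("pics/t1c.png",cv2.resize(t,None,fx=2.8,fy=2.8,interpolation=3));cv2.imwrite("pics/s1c.png",cv2.resize(s,None,fx=2.6,fy=2.6,interpolation=3))
for u,v,z in((302,258,120),(324,210,120),(361,325,60),(260,190,92),(267,268,66)):print(u,v,atz("top",u,v,z).round())
for u,v,z in((279,207,92),(290,256,100),(330,242,100),(326,340,40)):print(u,v,atz("side",u,v,z).round())
```

```text
302 258 [ 406. -312.  120.]
324 210 [ 504. -360.  120.]
361 325 [ 262. -439.   60.]
260 190 [ 552. -227.   92.]
267 268 [ 386. -240.   66.]
279 207 [ 552. -230.   92.]
290 256 [ 404. -317.  100.]
330 242 [ 472. -378.  100.]
326 340 [ 279. -437.   40.]
```

View pics/t1c.png

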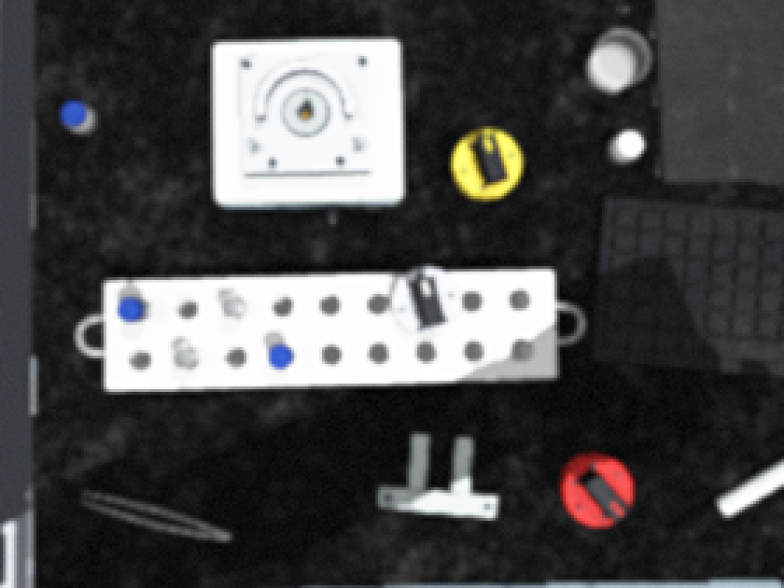

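View pics/s1c.png

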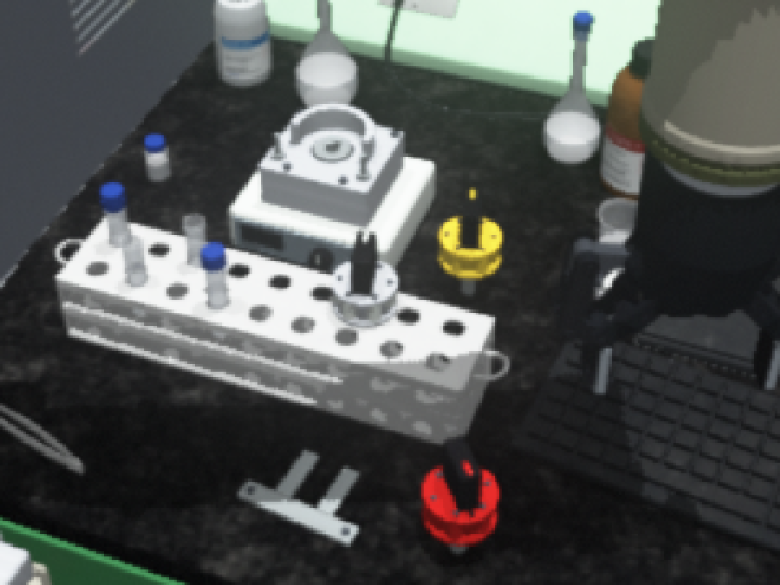

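The top picture shows the rotor in the rack at about full-image (302,258), with its grip roughly along world x. The hub is at (259,189), and the yellow and red look-alikes sit apart from both. The side view agrees. I'll move nearer for a wrist view.

Request:
carry_out(deltas=[0,49,-35,0,0.04,0,49,-35,0,0.04,0,49,-35,0,0.04,0,49,-35,0,0.04,0,0,0,0,0])

```text
time_s: 1.23
tcp_pos: [387.4, -371.5, 231.8]
ee_rot: [0.992, 0.127, 0.001, -0.001]
contact_force: [-0.1, -0.2, -0.0]
grip_width: 85.4
grasp_force: 0.0
```

Run:
```python
from h import *
s=sensors.sense();print({k:np.round(s[k],3).tolist() for k in("time_s","joints","tcp_pos","ee_rot")})
c=cams.calibration("wrist");save("wrist","w1")
print({k:np.round(v,3).tolist() for k,v in c.items()})
for n,P in(("rot",(405,-313,128)),("hub",(552,-229,92))):print(n,proj("wrist",P,c).round())
print("cam",np.round(ray("wrist",280,210,c),2))
```

```text
{'time_s': 1.225, 'joints': [0.797, 0.196, -0.105, 1.61, 0.019, 1.335, -0.627], 'tcp_pos': [387.428, -371.486, 231.778], 'ee_rot': [0.992, 0.127, 0.001, -0.001]}
{'K': [[298.171, 0.0, 278.54], [0.0, 298.171, 205.434], [0.0, 0.0, 1.0]], 'extrinsics': [[0.251, -0.968, -0.002, -455.669], [0.916, 0.238, -0.322, -224.6], [0.312, 0.079, 0.947, -472.954], [0.0, 0.0, 0.0, 1.0]]}
rot [217. 169.]
hub [155. -48.]
cam [[ 4.6757e+02 -3.5024e+02  3.7480e+02]
 [-3.2000e-01 -9.0000e-02 -9.4000e-01]]
```

View pics/w1.png

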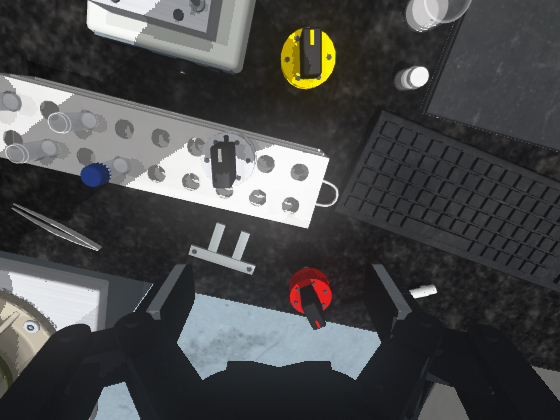

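The wrist view shows the rotor at (225,160), with the white index at about (221,153) on the far (+x) half of its grip. I'll move so that both the hub and the rotor are in view, and lower.

Request:
carry_out(deltas=[0,40,-26,10,0,0,40,-26,15,0,0,40,-26,15,0,0,0,0,0,0])

```text
time_s: 1.78
tcp_pos: [482.1, -268.8, 189.8]
ee_rot: [0.992, 0.125, -0.0, -0.001]
contact_force: [0.7, -0.1, -0.7]
grip_width: 85.3
grasp_force: 0.0
```

Run:
```python
from h import *
s=sensors.sense();print({k:np.round(s[k],3).tolist() for k in("time_s","joints","tcp_pos","ee_rot")})
c=cams.calibration("wrist");im=save("wrist","w2");np.save("w2c.npy",c,allow_pickle=True)
a=proj("wrist",(405,-313,128),c);b=proj("wrist",(552,-229,92),c);print(a,b)
t=[]
for p in(a,b):
    x,y=p.astype(int);t.append((x,y)); 
cr=[cv2.resize(im[max(0,y-45):y+45,max(0,x-45):x+45],(400,400),interpolation=2) for x,y in t]
cv2.imwrite("pics/w2c.png",np.hstack(cr)[...,::-1])
```

```text
{'time_s': 1.775, 'joints': [0.616, 0.261, -0.197, 1.628, 0.051, 1.26, -0.911], 'tcp_pos': [482.092, -268.789, 189.826], 'ee_rot': [0.992, 0.125, -0.0, -0.001]}
[308.30179421 317.68029334] [252.30469715 111.06956778]
```

View pics/w2c.png

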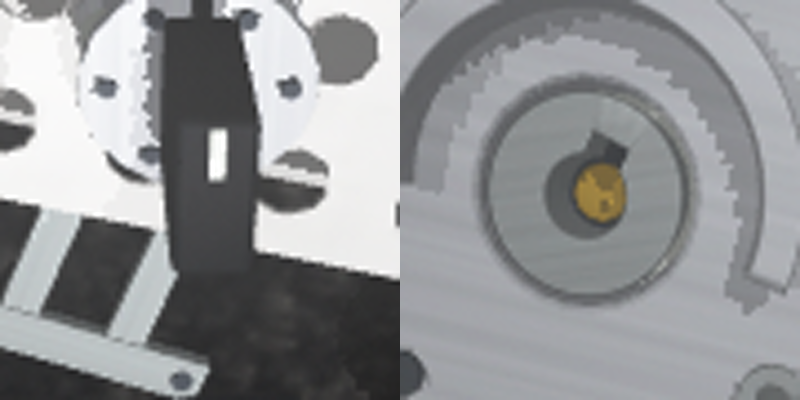

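```bash
cat > m.py <<'E'
from h import *
c=np.load("w2c.npy",allow_pickle=True).item();k=90/400
f=lambda x,y,X0,Y0,z:atz("wrist",X0+x*k-.5,Y0+y*k-.5,z,c)[:2]
R=[f(x,y,263,272,128) for x,y in((180,123),(258,121),(250,265),(172,270))]
R=np.array(R);print("grip corners",R.round(1).tolist(),"ctr",R.mean(0).round(1))
d=(R[0]+R[1]-R[2]-R[3])/2;print("len",np.linalg.norm(d),"yaw",np.arctan2(d[1],d[0]))
i=[f(217,128,263,272,128),f(215,181,263,272,128)];d=i[0]-i[1];print("index",np.round(i,1).tolist(),np.arctan2(d[1],d[0]))
H=f(186,191,207,66,92);B=f(186,195,207,66,92);K=f(211,140,207,66,92);print("hub",H.round(1),B.round(1),"key",K.round(1))
for C in(H,B):
  d=K-C;print(np.linalg.norm(d),np.arctan2(d[1],d[0]))
E
python3 m.py
python3 - <<'E'
from h import *
im=cv2.imread("pics/w2.png")
cv2.imwrite("pics/hub.png",np.hstack([cv2.resize(im[85:135,225:275],(500,500),interpolation=cv2.INTER_NEAREST)]))
E
```

```text
grip corners [[421.5, -303.8], [425.4, -317.4], [393.9, -325.4], [389.1, -311.3]] ctr [ 407.5 -314.5]
len 32.89910011556076 yaw 0.23906556463614187
index [[422.1, -310.6], [410.8, -313.5]] 0.2532932650041902
hub [ 553.1 -225.6] [ 552.5 -225.8] key [ 562.2 -228. ]
9.444199115740057 -0.2522159885247193
10.035767468182009 -0.22258105786495622
```

View pics/hub.png

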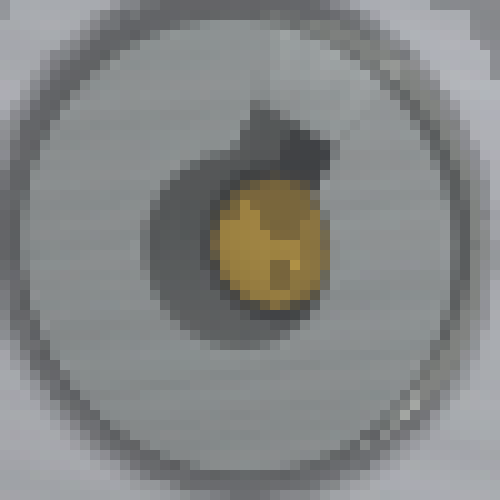

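The hub close-up shows the bore centre at about (248.5,109.5) full-image, with the keyway pointing up-right (yaw about −0.24). The rotor's grip yaw is about 0.245. Next I'll move above the rotor.

Request:
carry_out(deltas=[0,-42,12,0,0,0,-42,13,10,0,0,0,0,25,0,0,0,0,0,0])

```text
time_s: 2.33
tcp_pos: [402.6, -318.1, 155.3]
ee_rot: [0.993, 0.12, -0.001, -0.001]
contact_force: [0.9, 0.6, 0.0]
grip_width: 85.3
grasp_force: 0.0
```

Run:
```python
from h import *
s=sensors.sense();print({k:np.round(s[k],3).tolist() for k in("time_s","joints","tcp_pos","ee_rot")})
c=cams.calibration("wrist");im=save("wrist","w3");np.save("w3c.npy",c,allow_pickle=True)
a=proj("wrist",(407,-314,128),c);print(a);x,y=a.astype(int)
print(max(0,x-60),max(0,y-60))
cv2.imwrite("pics/w3c.png",cv2.resize(im[max(0,y-60):y+60,max(0,x-60):x+60],None,fx=5,fy=5,interpolation=2)[...,::-1])
```

```text
{'time_s': 2.325, 'joints': [0.734, 0.205, -0.146, 1.776, 0.033, 1.166, -0.752], 'tcp_pos': [402.629, -318.097, 155.291], 'ee_rot': [0.993, 0.12, -0.001, -0.001]}
[275.15795362 235.31769832]
215 175
```

View pics/w3c.png

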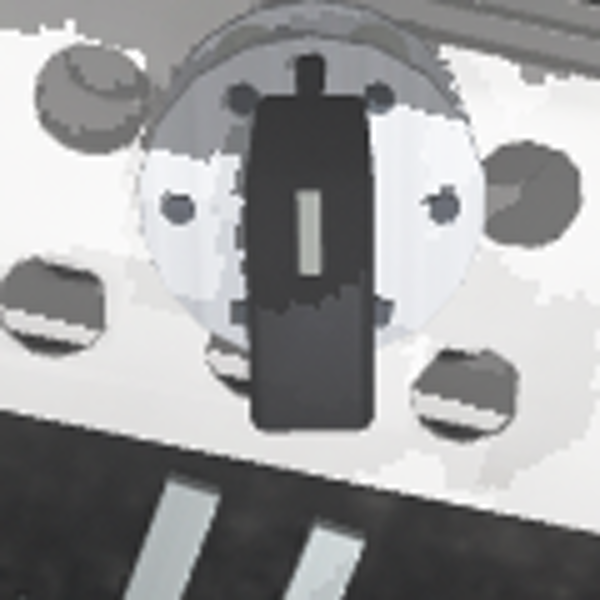

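The rib at the top of the crop (312,75) confirms that the key is on the far side. The grip's near edge is at (313,430) and the index line runs vertically at x≈309.

Run:
```python
from h import *
c=np.load("w3c.npy",allow_pickle=True).item()
f=lambda x,y,z:atz("wrist",215+x/5-.5,175+y/5-.5,z,c)[:2]
yaw=lambda d:np.arctan2(d[1],d[0])
i0,i1,n=f(309,190,128),f(309,275,128),f(313,431,128)
print(i0,i1,n,"idx yaw",yaw(i0-i1),yaw(i0-n))
for y in(.23,.26): print("ctr from near edge",n+18*np.array([np.cos(y),np.sin(y)]))
L,R=f(251,420,128),f(375,420,128);print("width",np.linalg.norm(L-R),"yaw",yaw(R-L)+np.pi/2)
# disc top centre z=92
l,r=f(138,190,92),f(486,200,92);print("disc",(l+r)/2,np.linalg.norm(l-r))
print("rib yaw",yaw(f(312,60,94)-(l+r)/2),"tcp yaw",2*np.arctan2(.120,.993))
```

```text
[ 421.93674709 -311.12104455] [ 411.01128473 -313.76340299] [ 389.88881232 -319.40189167] idx yaw 0.23729654671123412 0.2528588644086456
ctr from near edge [ 407.41480743 -315.29829625]
ctr from near edge [ 407.28383192 -314.77444173]
width 15.924793494315123 yaw 0.24130151339067374
disc [ 408.19511321 -314.55477237] 51.336977894371984
rib yaw 0.23819075925245478 tcp yaw 0.24052551097120925
```

Request:
carry_out(deltas=[0,5.5,-2,0,0,0,0,0,25,0,0,0,0,25,0,0,0,0,8,0,0,0,0,0,0])

```text
time_s: 3.0
tcp_pos: [410.6, -313.1, 98.7]
ee_rot: [0.992, 0.122, 0.0, -0.0]
contact_force: [-0.1, 0.5, 0.3]
grip_width: 85.7
grasp_force: 0.0
```

Request:
carry_out(deltas=[0.6,0,0,0,0,1,0,0,0,0,1,0,0,0,0,1,0,0,0,0], squeeze=80)

```text
time_s: 3.5
tcp_pos: [410.3, -313.5, 98.6]
ee_rot: [0.993, 0.122, 0.0, 0.0]
contact_force: [0.2, -0.0, 0.3]
grip_width: 14.8
grasp_force: 77.9
```

Request:
carry_out(deltas=[1,0,0,0,0,1,0,0,0,0])

```text
time_s: 3.75
tcp_pos: [410.3, -313.5, 98.6]
ee_rot: [0.993, 0.122, 0.0, 0.0]
contact_force: [-0.9, 0.6, 4.2]
grip_width: 14.7
grasp_force: 78.1
```

Request:
carry_out(deltas=[1,0,0,-8,0,1,0,0,-16,0,1,0,0,-35,0,1,0,0,-35,0,1,0,0,0,0])

```text
time_s: 4.38
tcp_pos: [411.8, -314.2, 196.3]
ee_rot: [0.993, 0.122, 0.002, 0.002]
contact_force: [0.9, -0.3, -2.3]
grip_width: 14.9
grasp_force: 78.3
```

Run:
```python
from h import *
s=sensors.sense();print({k:np.round(s[k],3).tolist() for k in("time_s","joints","tcp_pos","ee_rot","contact_force","grip_width")})
c=cams.calibration("wrist");im=save("wrist","w4");np.save("w4c.npy",c,allow_pickle=True)
cv2.imwrite("pics/w4c.png",cv2.resize(im[130:380,180:380],None,fx=2.4,fy=2.4,interpolation=2)[...,::-1])
```

```text
{'time_s': 4.375, 'joints': [0.725, 0.176, -0.152, 1.716, 0.028, 1.246, -0.76], 'tcp_pos': [411.769, -314.192, 196.345], 'ee_rot': [0.993, 0.122, 0.002, 0.002], 'contact_force': [0.861, -0.307, -2.302], 'grip_width': 14.906}
```

View pics/w4c.png

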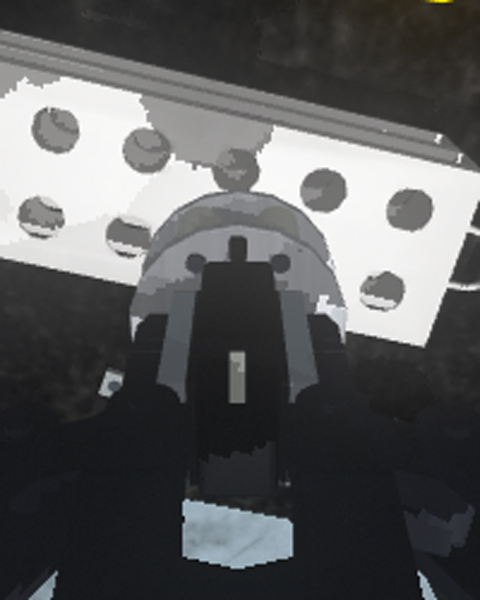

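The rotor is held clear of the rack, with its index line at crop x=237, y=350–403. Now I'll work out its offset from the tool.

Run:
```python
from h import *
c=np.load("w4c.npy",allow_pickle=True).item()
f=lambda x,y,z:atz("wrist",180+x/2.4-.5,130+y/2.4-.5,z,c)[:2]
from scipy.spatial.transform import Rotation as Ro
R=Ro.from_quat([.993,.122,.002,.002]).as_matrix();print("tool z",R[:,2])
t=np.array([411.77,-314.19])
ax=R[:2,:2]
for p in(f(237,351,225.7),f(237,404,225.7)):print(p,(p-t)@ax)
l,r=f(131,325,196.3-6.6),f(347,325,196.3-6.6);print("disc edge mid",(l+r)/2,((l+r)/2-t)@ax,np.linalg.norm(l-r))
hub=np.array([552.7,-225.7]);print((hub-t)@ax)
```

```text
tool z [ 0.00445581 -0.00348072 -0.99998402]
[ 422.89578412 -310.42127491] [11.70711783 -0.96354772]
[ 411.83994843 -313.17117451] [ 0.31449694 -0.971586  ]
disc edge mid [ 408.12995379 -314.71019258] [-3.65768625 -0.37637796] 51.17079553609138
[158.15858322 -51.74461505]
```

Request:
carry_out(deltas=[1,33.4,-21.7,0,0.16,1,29.5,-26.7,0,0.16,1,24.8,-31,0,0.16,1,0,0,0,0,1,0,0,0,0])

```text
time_s: 5.05
tcp_pos: [490.6, -226.1, 191.4]
ee_rot: [0.993, -0.117, -0.001, -0.0]
contact_force: [-0.2, -0.8, -1.2]
grip_width: 14.5
grasp_force: 78.3
```

Run:
```python
from h import *
s=sensors.sense();print({k:np.round(s[k],3).tolist() for k in("time_s","joints","tcp_pos","ee_rot","contact_force","grip_width")})
c=cams.calibration("wrist");im=save("wrist","w5");np.save("w5c.npy",c,allow_pickle=True)
print(proj("wrist",(552.7,-225.7,92),c))
cv2.imwrite("pics/w5c.png",cv2.resize(im[100:300,180:380],None,fx=3,fy=3,interpolation=2)[...,::-1])
```

```text
{'time_s': 5.05, 'joints': [0.531, 0.234, -0.186, 1.657, 0.046, 1.256, -1.469], 'tcp_pos': [490.629, -226.142, 191.403], 'ee_rot': [0.993, -0.117, -0.001, -0.0], 'contact_force': [-0.208, -0.845, -1.191], 'grip_width': 14.481}
[260.5721505  133.23958443]
```

View pics/w5c.png

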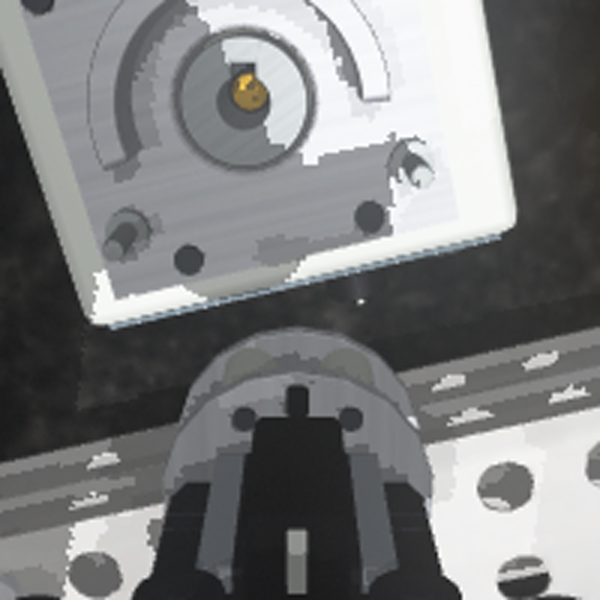

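The hub face is centred at crop (246,98). The keyway points straight up at (245,67), so it lines up with the rotor's key.

Run:
```python
from h import *
c=np.load("w5c.npy",allow_pickle=True).item()
f=lambda x,y,z:atz("wrist",180+x/3-.5,100+y/3-.5,z,c)[:2]
from scipy.spatial.transform import Rotation as Ro
ax=Ro.from_quat([.993,-.117,-.001,0]).as_matrix()[:2,:2];t=np.array([490.63,-226.14])
h=(f(176,98,92)+f(316,98,92))/2;print("hub",h,"tool",(h-t)@ax,"diam",np.linalg.norm(f(176,98,92)-f(316,98,92)))
k=f(245,63,92);d=k-h;print("key yaw",np.arctan2(d[1],d[0]),np.linalg.norm(d),"tool yaw",2*np.arctan2(-.117,.993))
i=[f(297,531,191.4+29.4),f(297,595,191.4+29.4)];print([((p-t)@ax).round(2) for p in i])
for y in(-.30,-.25,-.2,-.15):
  p=proj("wrist",(*(h+10*np.array([np.cos(y),np.sin(y)])),92),c);print(y,(p+.5-[180,100])*3)
```

```text
hub [ 553.33243496 -226.62176702] tool [ 61.09716766 -14.10489311] diam 36.945929345169716
key yaw -0.224009070553711 8.896512307287571 tool yaw -0.23456805880586123
[array([11.28, -0.51]), array([ 0.22, -0.51])]
-0.3 [247.79438949  58.68147617]
-0.25 [245.87354721  58.60053727]
-0.2 [243.95297843  58.61945422]
-0.15 [242.03768507  58.73817517]
```

Request:
carry_out(deltas=[1,32,-7,0,0,1,32.4,-6.7,0,0,1,0,0,0,0,1,0,0,0,0])

```text
time_s: 5.6
tcp_pos: [556.1, -228.8, 191.8]
ee_rot: [0.993, -0.118, -0.001, 0.0]
contact_force: [-0.7, -0.3, -1.9]
grip_width: 14.7
grasp_force: 78.3
```

Request:
carry_out(deltas=[1,0.3,-1.2,8,0,1,0,0,10,0,1,0,0,6,0,1,0,0,3,0,1,0,0,0,0])

```text
time_s: 6.22
tcp_pos: [557.7, -226.5, 165.1]
ee_rot: [0.993, -0.117, -0.0, -0.0]
contact_force: [-0.0, -1.1, -1.7]
grip_width: 14.7
grasp_force: 78.3
```

Request:
carry_out(deltas=[1,0,0,3,0,1,0,0,2,0,1,0,0,1,0,1,0,0,0,0])

```text
time_s: 6.72
tcp_pos: [557.7, -226.6, 159.2]
ee_rot: [0.993, -0.117, -0.0, 0.0]
contact_force: [-0.1, -1.0, -2.8]
grip_width: 14.9
grasp_force: 78.2
```

Request:
carry_out(deltas=[1,0,0,2,0,1,0,0,2,0,1,0,0,1,0,1,0,0,0,0])

```text
time_s: 7.22
tcp_pos: [557.7, -226.6, 154.1]
ee_rot: [0.993, -0.117, -0.0, -0.0]
contact_force: [-0.0, -0.6, -1.9]
grip_width: 15.0
grasp_force: 78.2
```

Request:
carry_out(deltas=[1,0,0,1.5,0,1,0,0,1.5,0,1,0,0,1,0,1,0,0,0,0])

```text
time_s: 7.72
tcp_pos: [557.8, -226.6, 150.2]
ee_rot: [0.993, -0.117, -0.0, 0.0]
contact_force: [-0.9, -2.3, -2.4]
grip_width: 14.8
grasp_force: 78.2
```

Request:
carry_out(deltas=[1,0,0,1.5,0,1,0,0,1.5,0,1,0,0,1,0,1,0,0,0,0])

```text
time_s: 8.22
tcp_pos: [557.7, -226.6, 146.1]
ee_rot: [0.993, -0.117, -0.0, -0.0]
contact_force: [-2.1, -1.9, -1.9]
grip_width: 14.5
grasp_force: 78.2
```

The key went into the keyway without needing a turn, with only about 2 N of side force. I'll continue down.

Request:
carry_out(deltas=[1,-0.3,-0.3,2,0,1,0,0,2,0,1,0,0,2,0,1,0,0,2,0,1,0,0,0,0])

```text
time_s: 8.85
tcp_pos: [557.4, -226.3, 138.0]
ee_rot: [0.993, -0.117, -0.0, -0.0]
contact_force: [-1.2, -3.2, -1.5]
grip_width: 14.7
grasp_force: 78.2
```

Request:
carry_out(deltas=[1,0,0,2,0,1,0,0,2,0,1,0,0,1,0,1,0,0,1,0,1,0,0,0,0])

```text
time_s: 9.48
tcp_pos: [557.6, -226.3, 132.5]
ee_rot: [0.993, -0.117, 0.0, 0.0]
contact_force: [-3.3, -3.3, 3.2]
grip_width: 15.1
grasp_force: 78.9
```

Request:
carry_out(deltas=[1,-0.4,0.4,1.5,0,1,0,0,1.5,0,1,0,0,1.5,0,1,0,0,0,0])

```text
time_s: 9.98
tcp_pos: [557.6, -226.4, 128.5]
ee_rot: [0.993, -0.117, 0.001, 0.0]
contact_force: [-4.3, -2.5, 7.6]
grip_width: 15.0
grasp_force: 79.8
```

Request:
carry_out(deltas=[1,0,0,1,0,1,0,0,1,0,1,0,0,0,0])

```text
time_s: 10.35
tcp_pos: [557.7, -226.5, 127.0]
ee_rot: [0.993, -0.117, 0.001, 0.0]
contact_force: [-5.2, -2.9, 9.6]
grip_width: 14.6
grasp_force: 80.2
```

Request:
carry_out(deltas=[1,-0.5,0,0.7,0,1,0,0,0.7,0,1,0,0,0,0])

```text
time_s: 10.72
tcp_pos: [557.6, -226.4, 126.0]
ee_rot: [0.993, -0.117, 0.001, 0.0]
contact_force: [-3.8, -2.2, 11.1]
grip_width: 15.2
grasp_force: 80.4
```

Request:
carry_out(deltas=[1,-0.4,0,0.6,0,1,0,0,0.6,0,1,0,0,0,0])

```text
time_s: 11.1
tcp_pos: [557.5, -226.4, 125.1]
ee_rot: [0.993, -0.117, 0.002, 0.0]
contact_force: [-4.0, -2.2, 12.8]
grip_width: 14.9
grasp_force: 80.5
```

Request:
carry_out(deltas=[1,0,0,0.6,0,1,0,0,0.6,0,1,0,0,0,0])

```text
time_s: 11.48
tcp_pos: [557.6, -226.4, 124.8]
ee_rot: [0.993, -0.117, 0.002, 0.0]
contact_force: [-6.6, -0.9, 18.6]
grip_width: 14.6
grasp_force: 81.5
```

Request:
carry_out(deltas=[1,0,0,0.5,0,1,0,0,0.5,0,1,0,0,0,0])

```text
time_s: 11.85
tcp_pos: [557.6, -226.5, 124.7]
ee_rot: [0.993, -0.117, 0.002, 0.001]
contact_force: [-8.8, -0.4, 24.5]
grip_width: 14.8
grasp_force: 82.4
```

Motion has stopped at z=124.7 (124.6 expected for home) while the force climbs, so the disc is seated. I'll hold for a moment to check that it's stable.

Request:
carry_out(deltas=[1,-0.5,0,0,0,1,0,0,0,0,1,0,0,0,0,1,0,0,0,0])

```text
time_s: 12.35
tcp_pos: [557.6, -226.5, 124.7]
ee_rot: [0.993, -0.117, 0.003, 0.001]
contact_force: [-7.4, -1.6, 22.3]
grip_width: 14.8
grasp_force: 82.0
```

Run:
```python
from h import *
t=save("top","t2");s=save("side","s2")
cv2.imwrite("pics/s2c.png",cv2.resize(s[130:330,150:450],None,fx=2.6,fy=2.6,interpolation=2)[...,::-1])
print(sensors.sense()["contact_force"],sensors.sense()["tcp_pos"])
```

```text
[-7.89178694 -2.29615877 22.94947997] [ 557.56059557 -226.44403357  124.6970982 ]
```

View pics/s2c.png

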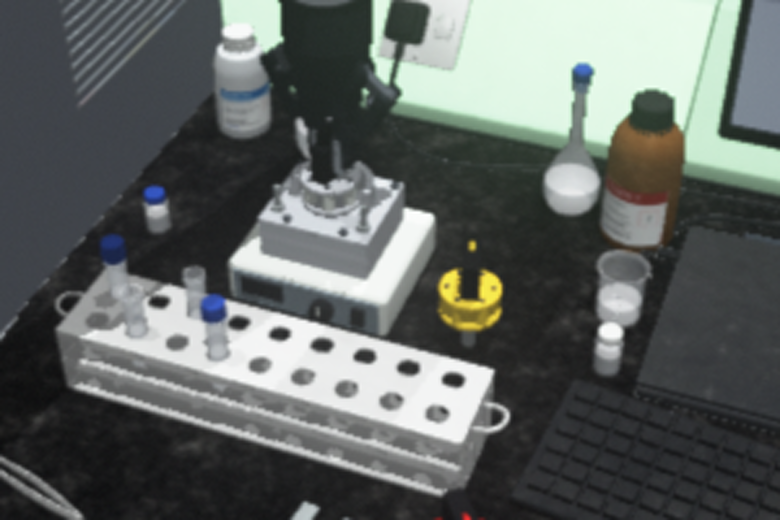

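The side view shows the rotor seated inside the track at (330,190), and the rack, tubes, vials and bottles still standing. The flask behind the gripper is hidden here, so I'll check it quickly in the top view before handing in.

Run:
```python
from h import *
print("flask base then",atz("side",275,188,0).round())
cams.snapshot("top")
print([(round(r["score"],2),np.round(r["bbox"]).tolist()) for r in search_frame("top","flask_a")[:3]])
cams.snapshot("side")
print([(round(r["score"],2),np.round(r["bbox"]).tolist()) for r in search_frame("side","flask_a")[:3]])
```

```text
flask base then [ 733. -139.    0.]
[(0.62, [216.0, 96.0, 15.0, 9.0])]
[(0.61, [266.0, 185.0, 4.0, 9.0])]
```

```bash
python3 -c "
from plant import arm;print(arm.job_done())"
```

```text
the job is handed in; nothing more can be done
None
```

The rotor is fully home on the hub with its key in the keyway, still gripped and pressed down with about 23 N; I handed the job in about 12.5 s into the 38 s limit. The key slipped in without needing a turn. The rack and glassware looked undisturbed, though the flask at the back was partly hidden behind the gripper.

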